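# Roll-test scanner feed rollers

### The job

Check the three scanner feed rollers, from the robot's left to its right: press a fingertip lightly on top of each (well under 20 N) and, keeping that pressure, roll it on the steel plate through about a quarter turn, feeling whether it runs true or rocks. Then lay the one that rocks gently in the wooden reject tray, and leave the two that run true lying on the plate, never lifting them off it and disturbing nothing else.

Things in the scene. Friction and masses are not known exactly. Their poses are not given: they have to be found in the camera images.
- plate: Flat steel plate, 160 (x) by 270 (y) by 10 mm, fixed; origin at the centre of its underside, z up. Rollers lie along its y near y = +85 (robot's left), 0 and -85 mm, 20 to 45 mm nearer the robot than its middle; about 100 mm of free plate lies beyond. Plate and rubber are stiff: half a millimetre more press adds several newtons. Over 20 N marks the rubber.
- roller_p: Scanner feed roller lying on the plate: black rubber sleeve 60 mm long, 22 mm diameter, about 80 g; a thin steel stub (8 mm) stands 8 mm out of each end. Origin at mid-length on its axis, 11 mm above the plate. Own y along its length, x the way it rolls, z up at the start; x and z turn as it rolls. Any one of the three may be the one out of round (see tray).
- roller_q: Scanner feed roller lying on the plate: black rubber sleeve 60 mm long, 22 mm diameter, about 80 g; a thin steel stub (8 mm) stands 8 mm out of each end. Origin at mid-length on its axis, 11 mm above the plate. Own y along its length, x the way it rolls, z up at the start; x and z turn as it rolls. Any one of the three may be the one out of round (see tray).
- roller_r: Scanner feed roller lying on the plate: black rubber sleeve 60 mm long, 22 mm diameter, about 80 g; a thin steel stub (8 mm) stands 8 mm out of each end. Origin at mid-length on its axis, 11 mm above the plate. Own y along its length, x the way it rolls, z up at the start; x and z turn as it rolls. Any one of the three may be the one out of round (see tray).
- tray: Wooden reject tray left or right of the plate, 100 (x) by 120 (y) by 25 mm high, walls and floor 4 mm, fixed; origin at the centre of its underside. It is for the one roller that is out of round: that one starts on its flatter side, 22 mm high, 25 wide, and is 25 high after a quarter turn, lifting the finger that rolls it; let go, it rocks back or over. The others stay 22 and stay put.
- dispenser: Black tape dispenser, 55 by 120 by 68 mm high, bystander on the other side of the plate from the tray; origin at the centre of its underside, length along its y.
- coaster: Round wooden coaster, 90 mm in diameter, 8 mm thick, bystander beyond the plate; origin at the centre of its underside.
- clip: Blue binder clip lying flat, 30 by 40 mm and 14 mm high with a wire handle towards its -x, bystander beyond the plate; origin at the centre of the underside of its jaw.
Things that resemble listed ones, but are neither listed nor needed, are in the scene too. What is shaped like the roller_p but purple or yellow is not meant. What is shaped like the roller_q but blue is not meant.

How it is judged:
On the way, in this order (a step that is already met when the one before it is completed fails the run):
1. the robot's left roller has been rolled on the plate by at least 1 rad from how it lay and is under the fingertip there, pressed by at least 2 N (((y of roller_p in the frame of plate between 0.045 and 0.135 m and angle between roller_p's own z axis and vertical above 1 rad and contact force between the fingers and roller_p above 1.5 N and contact force between roller_p and plate above 2 N) or (y of roller_q in the frame of plate between 0.045 and 0.135 m and angle between roller_q's own z axis and vertical above 1 rad and contact force between the fingers and roller_q above 1.5 N and contact force between roller_q and plate above 2 N) or (y of roller_r in the frame of plate between 0.045 and 0.135 m and angle between roller_r's own z axis and vertical above 1 rad and contact force between the fingers and roller_r above 1.5 N and contact force between roller_r and plate above 2 N))), for 0.15 s.
2. the middle roller has been rolled on the plate by at least 1 rad from how it lay and is under the fingertip there, pressed by at least 2 N (((y of roller_p in the frame of plate between -0.04 and 0.04 m and angle between roller_p's own z axis and vertical above 1 rad and contact force between the fingers and roller_p above 1.5 N and contact force between roller_p and plate above 2 N) or (y of roller_q in the frame of plate between -0.04 and 0.04 m and angle between roller_q's own z axis and vertical above 1 rad and contact force between the fingers and roller_q above 1.5 N and contact force between roller_q and plate above 2 N) or (y of roller_r in the frame of plate between -0.04 and 0.04 m and angle between roller_r's own z axis and vertical above 1 rad and contact force between the fingers and roller_r above 1.5 N and contact force between roller_r and plate above 2 N))), for 0.15 s.
3. the robot's right roller has been rolled on the plate by at least 1 rad from how it lay and is under the fingertip there, pressed by at least 2 N (((y of roller_p in the frame of plate between -0.135 and -0.045 m and angle between roller_p's own z axis and vertical above 1 rad and contact force between the fingers and roller_p above 1.5 N and contact force between roller_p and plate above 2 N) or (y of roller_q in the frame of plate between -0.135 and -0.045 m and angle between roller_q's own z axis and vertical above 1 rad and contact force between the fingers and roller_q above 1.5 N and contact force between roller_q and plate above 2 N) or (y of roller_r in the frame of plate between -0.135 and -0.045 m and angle between roller_r's own z axis and vertical above 1 rad and contact force between the fingers and roller_r above 1.5 N and contact force between roller_r and plate above 2 N))), for 0.15 s.
At the end, for the whole second after the job is handed in: the roller that rocks lies in the wooden tray (its middle inside the walls, its axis 8 to 28 mm above the desk, so lying down), the two that run true lie on the steel plate (middles within its outline), and all three are still (under 20 mm/s) (x of roller_q in the frame of tray between -0.046 and 0.046 m and y of roller_q in the frame of tray between -0.056 and 0.056 m and z of roller_q in the frame of tray between 0.008 and 0.028 m and x of roller_p in the frame of plate between -0.08 and 0.08 m and y of roller_p in the frame of plate between -0.135 and 0.135 m and z of roller_p in the frame of plate between 0.016 and 0.026 m and x of roller_r in the frame of plate between -0.08 and 0.08 m and y of roller_r in the frame of plate between -0.135 and 0.135 m and z of roller_r in the frame of plate between 0.016 and 0.026 m and linear speed of each of roller_p, roller_q, roller_r below 0.02 m/s); the robot touches nothing.
It fails at once if a roller is pressed on the plate or in the tray with more than 20 N (contact force between any of roller_p, roller_q, roller_r and plate above 20 N or contact force between any of roller_p, roller_q, roller_r and tray above 20 N).
It fails at once if a roller that runs true is lifted off the plate by more than 10 mm or leaves it (z of any of roller_p, roller_r in the frame of plate above 0.031 m or z of any of roller_p, roller_r in the frame of plate below 0.012 m).
It fails at once if the tape dispenser, the coaster or the binder clip is moved by more than 15 mm (distance of any of dispenser, coaster, clip from where it was at the start of the episode above 0.015 m).
It also fails if it takes over 72 s, if anything falls off the work surface, if the arm or the gripper's body presses on something with over 40 N, if the wrist force passes 120 N, or if a joint passes its speed limit or range.

### The arm

A 6-joint arm with a two-finger parallel gripper is mounted at the origin on the work surface. World frame = base frame: x ahead of the robot, y to its left, z up, the work surface at z = 0. Lengths are in m, angles in rad, forces in N, time in s.
With the tool pointing down it reaches from about 0.325 to 0.9 m from the base axis. Payload 6.1 kg.
Tool frame: the origin (TCP) lies on the front face of the gripper's body, between the roots of the fingers; the fingertips stand 73 mm ahead of it and the grasp point (between the pads) lies 54 mm ahead of it; z points along the fingers, y is the line along which they close (so a half turn about z gives the same grasp; the last joint's range is limited). The gripper opens to 85 mm and grips with 20 to 120 N. Pads are 22 mm wide; open, the fingers measure 114 mm over their backs; the gripper's body (76 mm by 85 mm) begins 54 mm behind the grasp point. The pads swing forward as they close: fully open they stand 13 mm farther back than shut.
Start: joints at [-1.378, 0.22, 1.526, -0, 1.395, -0.126], TCP at [0.196, -0.594, 0.304] pointing down, gripper open.
Joint ranges: [-2.98, 2.98], [-0.91, 2.08], [0.09, 2.57], [-1.24, 4.39], [0.2, 2.65], [-2.68, 2.68]. Speed limits (rad/s): [2.57, 2.57, 3.01, 3.14, 3.14, 3.14].

### API

Orientations are given as a unit quaternion [w, x, y, z].
In Python, from station import manip, optics, order gives the robot as it stands.
- The arm moves only by the tool send_rows, never from a script. Its argument "deltas" is text: rows parted by semicolons, each of 5 numbers parted by spaces: the shift along the tool's x, y, z in mm, then the turn about the tool's z in rad, then the opening, from 0 (shut) to 1 (fully open). In form: x y z roll claw; .... A call has 1 to 12 rows; each row shifts and turns the commanded pose from where the row before left it, along the tool's axes as they then stand; what a row does not reach is not made up. A row lasts 1/12 s, in which the tool goes at most 41.7 mm and 7.16 degrees, less where a joint would pass 70% of its speed; a pose out of reach is approached as far as the arm can. A call is refused whole if a number of a shift passes 41.7 or a number of a turn 0.125, either way. A call with a gripper value outside its range is refused whole. The fingers move at their own pace and stop on an object; "force" is the grip in N (left out, the last holds). Time passes only in rows, so rows that do not move let the fingers close. It gives the time, the measured TCP pose, the force, the opening and the grip force at its end, in the units of the state.
- manip.state(): the state, without advancing time (a new reading comes with each control period).
- optics.get_image(name): name is "side" or "top" or "wrist"; returns the picture (480x640x3 uint8, blue, green, red); there is no depth.
- optics.camera_info(name): a dict with "fov_y" (degrees; the focal length in pixels is half the picture's height over the tangent of half this angle, whatever the lens; pixels are square), "cx", "cy" (the principal point, pixels), "rvec" (rotation vector, rad) and "tvec" (3), from world to camera coordinates, as OpenCV has them. Camera axes: x right, y down, z forward; pixel columns grow to the right and rows downward; lengths in m; the calibration is good to about 2 mm. The wrist camera is an equidistant fisheye: a pixel r from the principal point sees the ray r / f radians off the axis. A picture is of the moment at which its call begins: read the wrist's pose just before it. camera_info takes no time and is no camera call; for the wrist camera it gives the pose at the moment of the call.
- order.hand_in(): hands the job in; it is judged then, once.
The state is a dict: "time": time; "joints": joint angles; "qvel": joint speeds; "joint_efforts": joint torques, N m; "position": TCP position; "orientation": TCP orientation; "ft_force": force on the tool from outside, world axes, zero at the start; "wrist_torque": the same for the moment, N m; "opening": opening from 0.0 (shut) to 1.0 (fully open); "grasp_force": force on a finger pad.
Only numpy, scipy, OpenCV 4.12 (cv2) and the standard library are available. Lean on these libraries where they do the work, as an engineer would, in place of code of your own. Each camera call takes 0.05 s, during which the arm holds its last target. There are 200 camera calls.

## Working session

There is one attempt and no reset: what is moved stays moved. The work goes in short steps, Python scripts to look and compute and a tool call to move; the robot and the scene stay as the last step left them, time stands still between calls to the robot, and variables do not carry over. Pictures are saved under pics/ and viewed, at most 10 in all, crops included, and the job is handed in when it is done.

Besides the shell and the picture viewer there is one more tool, called after "Call:" as a command line: name --argument value ..., lists and objects as JSON in quotes. send_rows: Moves the arm, as the interface text tells. Its arguments: {"type":"object","properties":{"deltas":{"type":"string"},"force":{"type":"number"}},"required":["deltas"]}

```bash
mkdir -p pics
cat > h.py <<'E'
from station import manip, optics, order
import numpy as np, cv2
def K(n):
    c=optics.camera_info(n); f=240/np.tan(np.radians(c['fov_y'])/2)
    return c,f,cv2.Rodrigues(np.array(c['rvec'],float))[0],np.array(c['tvec'],float)
def px2w(n,u,v,z):
    c,f,R,t=K(n); d=R.T@np.array([(u-c['cx'])/f,(v-c['cy'])/f,1]); o=-R.T@t
    return o+d*(z-o[2])/d[2]
def w2px(n,p):
    c,f,R,t=K(n); q=R@np.array(p)+t; return q[0]/q[2]*f+c['cx'],q[1]/q[2]*f+c['cy']
E
python3 - <<'E'
from h import *
for n in ('top','side'):
    cv2.imwrite(f'pics/{n}0.png',optics.get_image(n)); c,f,R,t=K(n); print(n,c,-R.T@t)
print(manip.state())
E
```

```text
top {'fov_y': 43.02330064702272, 'cx': 316.661655357956, 'cy': 241.83596390105947, 'rvec': array([ 2.18242149, -2.15563147,  0.05765792]), 'tvec': array([0.01502521, 0.55323911, 1.02105096])} [ 0.47132916 -0.00513862  1.06144559]
side {'fov_y': 49.18057072306491, 'cx': 311.9234141511351, 'cy': 239.88818527758997, 'rvec': array([ 0.18353781, -2.86189543,  1.12131821]), 'tvec': array([0.55580275, 0.07109996, 0.82532049])} [0.47341061 0.57744927 0.6614836 ]
{'time': 0.1, 'joints': array([-1.37811252e+00,  2.21138955e-01,  1.52749982e+00,  1.17066542e-05,
        1.39470808e+00, -1.26115578e-01]), 'qvel': array([ 0.00062708, -0.00168414, -0.00090498,  0.00040613, -0.00091634,
        0.00205554]), 'joint_efforts': array([ 8.40097855e-04, -4.98245716e+01, -3.90545583e+01, -8.97017526e-05,
        5.66072486e-03,  5.33891421e-05]), 'position': array([ 0.19580055, -0.59309531,  0.30291203]), 'orientation': array([-8.76807316e-04,  9.87322529e-01,  1.58724458e-01, -2.34294294e-05]), 'ft_force': array([ 0.07695965, -0.52075874, -0.88876238]), 'wrist_torque': array([0.0024677 , 0.0503206 , 0.04827189]), 'grasp_force': 0.0, 'opening': 0.9978786519679441}
```

View pics/top0.png

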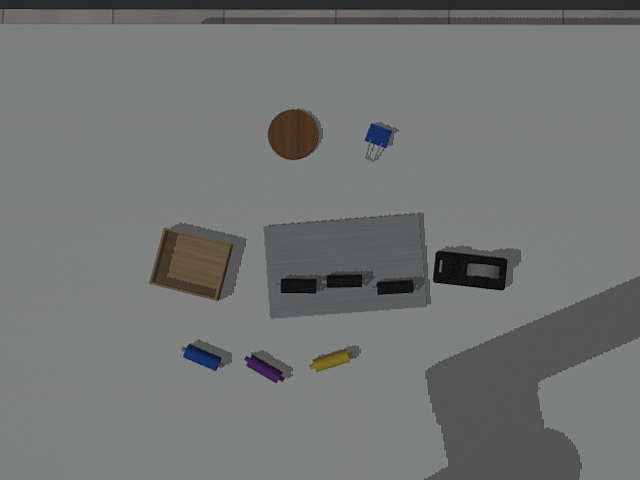

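View pics/side0.png

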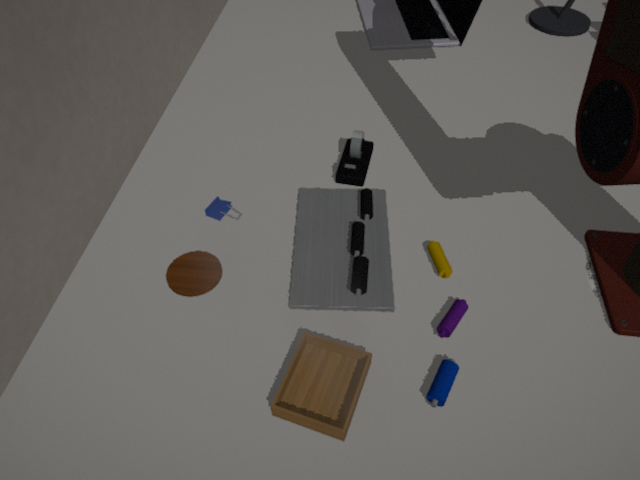

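The top picture shows the plate at about (347,265) and the rollers at (298,286), (345,281) and (395,287). The tray is at (192,264), the dispenser at (470,270), the coaster at (293,134) and the clip at (378,138). The side picture agrees, and the blue, purple and yellow decoys lie nearer the robot.

```bash
cat >> h.py <<'E'
def rollers(n='top',box=(265,215,430,318),thr=45,zc=0.021):
    im=optics.get_image(n); g=im.max(2); x0,y0,x1,y1=box
    m=np.zeros_like(g); m[y0:y1,x0:x1]=(g[y0:y1,x0:x1]<thr)*255
    k,lab,st,ce=cv2.connectedComponentsWithStats(m); out=[]
    for i in range(1,k):
        if st[i,4]>150:
            v,u=np.nonzero(lab==i); P=np.array([px2w(n,a,b,zc)[:2] for a,b in zip(u,v)])
            w,V=np.linalg.eigh(np.cov(P.T)); a=V[:,1]*np.sign(V[1,1])
            (c,s,_)=cv2.minAreaRect((P*1000).astype(np.float32))
            out.append((-ce[i][0],np.array(c),P.mean(0)*1000,np.degrees(np.arctan2(-a[0],a[1])),s,st[i,4]))
    return im,[o[1:] for o in sorted(out,key=lambda o:-o[0])]
def show():
    s=manip.state(); q=s['orientation']
    print(round(s['time'],2),np.round(s['position']*1000,1),'yaw',round(np.degrees(2*np.arctan2(q[2],q[1])),2),'F',np.round(s['ft_force'],2),s['opening'])
E
python3 - <<'E'
from h import *
im,r=rollers()
for o in r: print(*o)
g=im[200:320,280:420].max(2); print(im[285,290:310].max(1), im[285,262:330].max(1))
for nm,pts,z in (('plate',[(265,226),(423,213),(429,305),(271,318)],.01),('tray',[(165,230),(232,245),(219,299),(151,283)],.025)):
    P=np.array([px2w('top',u,v,z)[:2]*1000 for u,v in pts]); print(nm,P.round(1).tolist(),P.mean(0).round(1)); d=P[0]-P[1]; print(np.degrees(np.arctan2(-d[0],d[1])))
show()
E
```

```text
[478.02960205  51.92694855] [478.06743076  52.3093592 ] 1.1049883028042837 (22.139678955078125, 59.82853317260742) 497
[487.4498291  -24.75003052] [487.47839203 -25.58707353] 1.6606723776523236 (21.231069564819336, 60.445777893066406) 426
[ 478.21313477 -112.10579681] [ 478.07550602 -112.23877613] 4.438688018635471 (21.877134323120117, 61.60250473022461) 451
[22 28 22 21 21 25 25 22 25 23 20 20 24 20 15 19 17 25 21 19] [128 130 129 129 132 115  93  92  95  95  94  92  93  96  95  93  94 101
  66  27  18  15  29  26  23  23  21  24  22  28  22  21  21  25  25  22
  25  23  20  20  24  20  15  19  17  25  21  19  25  22  26  22  21  15
  51  68  67  62  62  66  64  62  66  71  47  26  16  20]
plate [[580.6, 112.4], [606.1, -161.3], [447.8, -171.5], [421.7, 98.9]] [514.  -30.4]
5.3337828434940775
tray [[570.2, 283.2], [545.7, 166.8], [453.3, 186.8], [478.9, 304.3]] [512.  235.2]
-11.912270735444109
0.15 [ 195.8 -593.2  303. ] yaw 18.26 F [ 0.62 -0.3  -0.33] 1.001015482540057
```

Call:
send_rows --deltas "0 0 0 0.1 0;0 0 0 0.1 0;0 0 0 0.1 0;16 -36 0 0 0;16 -36 0 0 0;16 -36 0 0 0;16 -36 0 0 0;16 -36 0 0 0;16 -36 0 0 0;16 -36 0 0 0;16 -36 0 0 0;16 -36 0 0 0" --force 20

```text
time: 1.15
position: [0.3339, -0.265, 0.3037]
orientation: [-0.0, 1.0, 0.009, 0.0]
ft_force: [1.1, 0.2, -0.1]
opening: 0.001
grasp_force: 0.0
```

```bash
cat >> h.py <<'E'
def to(x,y,tz=None,yaw=None):
    s=manip.state(); q=s['orientation']; a=2*np.arctan2(q[2],q[1]); p=s['position']*1000; show()
    d=np.array([x-p[0],y-p[1]]); c,n=np.cos(a),np.sin(a)
    print('tool dx dy',round(d@[c,n],1),round(d@[n,-c],1), 'dz', None if tz is None else round(p[2]-73-tz,1), 'turn', None if yaw is None else round(a-np.radians(yaw),3))
E
python3 -c "
from h import *
to(471,52,60,1.1)"
```

```text
1.15 [ 333.9 -265.   303.7] yaw 1.05 F [ 1.14  0.15 -0.05] 0.0013433921266307535
tool dx dy 142.9 -314.4 dz 170.7 turn -0.001
```

Call:
send_rows --deltas "16 -34 0 0 0;16 -34 10 0 0;16 -34 20 0 0;16 -34 20 0 0;16 -34 20 0 0;16 -34 20 0 0;16 -34 20 0 0;16 -34 20 0 0;12 -30 20 0 0;0 0 15 0 0;0 0 0 0 0;0 0 0 0 0"

```text
time: 2.15
position: [0.4651, 0.0337, 0.1406]
orientation: [-0.0, 1.0, 0.01, -0.002]
ft_force: [0.5, -1.6, -0.2]
opening: -0.005
grasp_force: 0.0
```

```bash
python3 -c "
from h import *
to(470.5,52,36,1.1)"
```

```text
2.15 [465.1  33.7 140.6] yaw 1.14 F [ 0.53 -1.58 -0.24] -0.004938468527965462
tool dx dy 5.7 -18.2 dz 31.6 turn 0.001
```

Call:
send_rows --deltas "3 -9 14 0 0;2.7 -9.2 14 0 0;0 0 3 0 0;0 0 0 0 0;0 0 0 0 0;0 0 0 0 0"

```text
time: 2.65
position: [0.4722, 0.0508, 0.1117]
orientation: [0.0, 1.0, 0.009, 0.001]
ft_force: [-0.2, -0.1, -0.8]
opening: -0.001
grasp_force: 0.0
```

```bash
python3 -c "
from h import *
to(470.5,52,32,1.1)"
```

```text
2.65 [472.2  50.8 111.7] yaw 1.02 F [-0.19 -0.14 -0.8 ] -0.000978040890208204
tool dx dy -1.6 -1.2 dz 6.7 turn -0.001
```

Call:
send_rows --deltas "-1 0 2 0 0;0 0 2 0 0;0 0 1 0 0;0 0 0 0 0;0 0 0 0 0"

```text
time: 3.07
position: [0.4704, 0.0516, 0.1054]
orientation: [-0.0, 1.0, 0.009, -0.0]
ft_force: [0.7, -0.3, -0.2]
opening: 0.003
grasp_force: 0.0
```

```bash
python3 -c "
from h import *
to(470.5,52,32,1.1)
im=optics.get_image('side'); c=cv2.resize(im[170:320,270:450],None,fx=4,fy=4); cv2.imwrite('pics/s1.png',c); to(470.5,52,32,1.1)"
```

```text
3.07 [470.4  51.6 105.4] yaw 1.08 F [ 0.72 -0.3  -0.23] 0.002704409048975212
tool dx dy 0.1 -0.4 dz 0.4 turn -0.0
3.12 [470.4  51.7 105.4] yaw 1.08 F [ 0.79 -0.43  0.9 ] 0.0012325268561371194
tool dx dy 0.1 -0.3 dz 0.4 turn -0.0
```

View pics/s1.png

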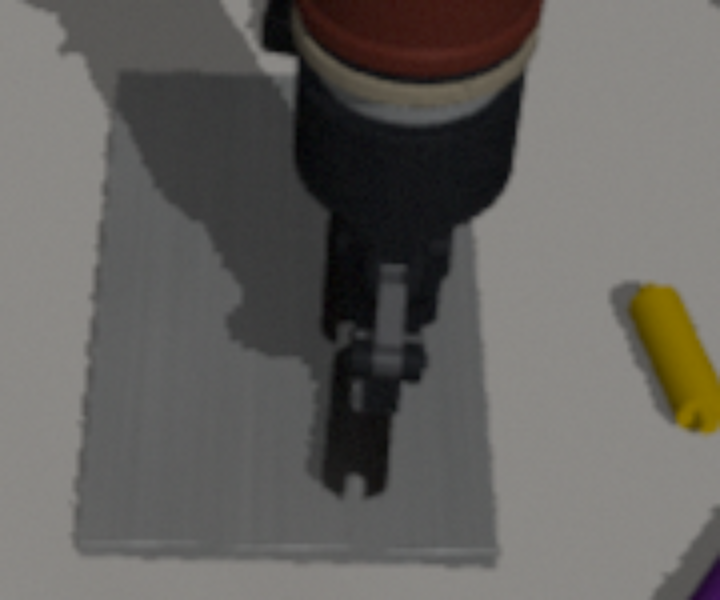

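The side crop shows the closed fingertips just above the left roller's sleeve, at about (372,400), slightly to the robot's side of its crown, as intended. I'll press down in small steps.

Call:
send_rows --deltas "0 0 0.5 0 0;0 0 0 0 0;0 0 0 0 0"

```text
time: 3.37
position: [0.4705, 0.0517, 0.1049]
orientation: [0.0, 1.0, 0.009, -0.0]
ft_force: [0.3, 1.2, 1.1]
opening: -0.001
grasp_force: 0.0
```

Call:
send_rows --deltas "0 0 0.4 0 0;0 0 0 0 0;0 0 0 0 0"

```text
time: 3.62
position: [0.4706, 0.0517, 0.1046]
orientation: [-0.0, 1.0, 0.009, 0.0]
ft_force: [-0.3, -0.5, 1.2]
opening: -0.003
grasp_force: 0.4
```

Call:
send_rows --deltas "0 0 0.4 0 0;0 0 0 0 0;0 0 0 0 0"

```text
time: 3.87
position: [0.4709, 0.0517, 0.1046]
orientation: [0.0, 1.0, 0.009, 0.0]
ft_force: [-0.4, 0.3, 4.8]
opening: -0.001
grasp_force: 2.2
```

```bash
python3 -c "
from h import *
show()
for i in range(2): optics.get_image('wrist');show()"
```

```text
3.87 [470.9  51.7 104.6] yaw 1.08 F [-0.38  0.34  4.76] -0.0005259766507881276
3.92 [470.9  51.7 104.5] yaw 1.08 F [-0.54 -0.28  4.65] 0.0003176588495427053
3.97 [470.9  51.7 104.6] yaw 1.08 F [-0.29  0.81  5.36] -0.0051904915209708136
```

Call:
send_rows --deltas "2 0 0 0 0;2 0 0 0 0;2 0 0 0 0;0 0 0 0 0"

```text
time: 4.3
position: [0.4778, 0.0517, 0.1054]
orientation: [0.0, 1.0, 0.009, 0.001]
ft_force: [-0.7, 0.6, 9.7]
opening: -0.003
grasp_force: 5.0
```

Call:
send_rows --deltas "2 0 -0.4 0 0;2 0 -0.3 0 0;2 0 -0.3 0 0;0 0 0 0 0"

```text
time: 4.63
position: [0.4835, 0.0518, 0.106]
orientation: [0.0, 1.0, 0.009, 0.001]
ft_force: [-1.2, 0.4, 8.5]
opening: -0.0
grasp_force: 4.2
```

Call:
send_rows --deltas "2 0 -0.3 0 0;2 0 -0.3 0 0;2 0 -0.2 0 0;0 0 0 0 0"

```text
time: 4.97
position: [0.4894, 0.0518, 0.1067]
orientation: [0.0, 1.0, 0.009, 0.001]
ft_force: [-0.9, -0.1, 7.8]
opening: 0.0
grasp_force: 3.5
```

Call:
send_rows --deltas "2 0 -0.2 0 0;2 0 -0.2 0 0;1 0 -0.1 0 0;0 0 0 0 0"

```text
time: 5.3
position: [0.4942, 0.0519, 0.107]
orientation: [0.0, 1.0, 0.009, 0.001]
ft_force: [0.6, 0.1, 5.2]
opening: 0.001
grasp_force: 3.1
```

Call:
send_rows --deltas "2 0 0 0 0;2 0 -0.1 0 0;2 0 0 0 0;0 0 0 0 0;0 0 0 0 0;0 0 0 0 0"

```text
time: 5.8
position: [0.5003, 0.052, 0.1072]
orientation: [0.0, 1.0, 0.009, 0.001]
ft_force: [-0.6, -1.1, 5.4]
opening: -0.003
grasp_force: 3.0
```

Call:
send_rows --deltas "0 0 -8 0 0;0 0 -12 0 0;-5 20 0 0 0;-7 28 0 0 0;-7 28 0 -0.01 0;0 0 5 0 0;0 0 6 0 0;0 0 0 0 0;0 0 0 0 0;0 0 0 0 0"

```text
time: 6.63
position: [0.482, -0.0233, 0.1155]
orientation: [-0.0, 1.0, 0.015, -0.0]
ft_force: [0.1, -0.9, -0.9]
opening: 0.001
grasp_force: 0.0
```

```bash
python3 -c "
from h import *
to(480,-25,32,1.7)"
```

```text
6.63 [482.  -23.3 115.5] yaw 1.71 F [ 0.07 -0.9  -0.93] 0.0008183939942759862
tool dx dy -2.0 1.6 dz 10.5 turn 0.0
```

Call:
send_rows --deltas "-1.5 1.5 4 0 0;0 0 4 0 0;0 0 2 0 0;0 0 0 0 0;0 0 0 0 0;0 0 0 0 0"

```text
time: 7.13
position: [0.4805, -0.0256, 0.1055]
orientation: [-0.0, 1.0, 0.014, -0.0]
ft_force: [0.4, 0.3, 0.6]
opening: 0.0
grasp_force: 0.0
```

Call:
send_rows --deltas "0 0 0.6 0 0;0 0 0 0 0;0 0 0 0 0"

```text
time: 7.38
position: [0.4805, -0.0257, 0.105]
orientation: [0.0, 1.0, 0.014, 0.0]
ft_force: [0.5, 0.6, -0.5]
opening: 0.002
grasp_force: 0.0
```

Call:
send_rows --deltas "0 0 0.5 0 0;0 0 0 0 0;0 0 0 0 0"

```text
time: 7.63
position: [0.4806, -0.0257, 0.1046]
orientation: [0.0, 1.0, 0.014, 0.0]
ft_force: [-0.4, 0.4, 0.7]
opening: -0.002
grasp_force: 0.6
```

Call:
send_rows --deltas "0 0 0.4 0 0;0 0 0 0 0;0 0 0 0 0"

```text
time: 7.88
position: [0.4809, -0.0257, 0.1045]
orientation: [0.0, 1.0, 0.014, 0.001]
ft_force: [-0.2, 0.3, 5.1]
opening: -0.001
grasp_force: 2.2
```

Call:
send_rows --deltas "2 0 0 0 0;2 0 0 0 0;2 0 0 0 0;0 0 0 0 0"

```text
time: 8.22
position: [0.4872, -0.0256, 0.1045]
orientation: [0.0, 1.0, 0.014, 0.001]
ft_force: [0.5, 0.3, 5.4]
opening: 0.001
grasp_force: 3.1
```

Call:
send_rows --deltas "2 0 0 0 0;2 0 0 0 0;2 0 0 0 0;0 0 0 0 0"

```text
time: 8.55
position: [0.4931, -0.0254, 0.1045]
orientation: [0.0, 1.0, 0.014, 0.001]
ft_force: [1.4, 0.5, 5.5]
opening: 0.001
grasp_force: 3.2
```

Call:
send_rows --deltas "2 0 0 0 0;2 0 0 0 0;2 0 0 0 0;0 0 0 0 0"

```text
time: 8.88
position: [0.4991, -0.0252, 0.1045]
orientation: [0.0, 1.0, 0.014, 0.001]
ft_force: [-0.1, 0.5, 7.1]
opening: -0.005
grasp_force: 3.3
```

Call:
send_rows --deltas "2 0 0 0 0;2 0 0 0 0;2 0 0 0 0;0 0 0 0 0"

```text
time: 9.22
position: [0.5051, -0.025, 0.1045]
orientation: [0.0, 1.0, 0.014, 0.001]
ft_force: [-0.1, 0.1, 6.4]
opening: -0.002
grasp_force: 3.3
```

Call:
send_rows --deltas "2 0 0 0 0;2 0 0 0 0;1 0 0 0 0;0 0 0 0 0;0 0 0 0 0;0 0 0 0 0;0 0 0 0 0"

```text
time: 9.8
position: [0.5098, -0.0249, 0.1044]
orientation: [0.0, 1.0, 0.014, 0.0]
ft_force: [0.8, 0.9, 5.6]
opening: 0.0
grasp_force: 2.7
```

Call:
send_rows --deltas "0 0 -8 0 0;0 0 -12 0 0;-12 22 0 0 0;-14 30 0 0 0;-14 30 0 -0.045 0;0 0 5 0 0;0 0 6 0 0;0 0 0 0 0;0 0 0 0 0;0 0 0 0 0"

```text
time: 10.63
position: [0.472, -0.107, 0.113]
orientation: [-0.0, 0.999, 0.037, -0.0]
ft_force: [0.0, 0.6, 0.3]
opening: -0.001
grasp_force: 0.0
```

```bash
python3 -c "
from h import *
to(470.8,-112.6,32,4.4)"
```

```text
10.63 [ 472. -107.  113.] yaw 4.3 F [0.   0.64 0.27] -0.0006725580458133054
tool dx dy -1.6 5.4 dz 8.0 turn -0.002
```

Call:
send_rows --deltas "-1 4.5 3 0 0;0 0 3 0 0;0 0 1.3 0 0;0 0 0 0 0;0 0 0 0 0;0 0 0 0 0"

```text
time: 11.13
position: [0.4712, -0.1125, 0.1058]
orientation: [-0.0, 0.999, 0.037, -0.0]
ft_force: [0.2, 0.3, -0.1]
opening: -0.0
grasp_force: 0.0
```

Call:
send_rows --deltas "0 0 0.6 0 0;0 0 0 0 0;0 0 0 0 0"

```text
time: 11.38
position: [0.4712, -0.1125, 0.1052]
orientation: [0.0, 0.999, 0.037, 0.0]
ft_force: [0.3, 0.6, 0.8]
opening: -0.002
grasp_force: 0.0
```

Call:
send_rows --deltas "0 0 0.6 0 0;0 0 0 0 0;0 0 0 0 0"

```text
time: 11.63
position: [0.4712, -0.1126, 0.1046]
orientation: [0.0, 0.999, 0.037, 0.0]
ft_force: [0.1, -0.3, 0.3]
opening: 0.004
grasp_force: 0.3
```

Call:
send_rows --deltas "0 0 0.4 0 0;0 0 0 0 0;0 0 0 0 0"

```text
time: 11.88
position: [0.4715, -0.1126, 0.1045]
orientation: [0.0, 0.999, 0.037, 0.0]
ft_force: [0.2, 1.9, 3.4]
opening: 0.003
grasp_force: 1.8
```

Call:
send_rows --deltas "0 0 0.2 0 0;2 0 0 0 0;2 0 0 0 0;2 0 0 0 0;0 0 0 0 0"

```text
time: 12.3
position: [0.4778, -0.1121, 0.1045]
orientation: [0.0, 0.999, 0.037, 0.001]
ft_force: [0.7, 0.2, 5.4]
opening: 0.006
grasp_force: 3.1
```

Call:
send_rows --deltas "2 0 0 0 0;2 0 0 0 0;2 0 0 0 0;0 0 0 0 0"

```text
time: 12.63
position: [0.4837, -0.1117, 0.1045]
orientation: [0.0, 0.999, 0.037, 0.001]
ft_force: [0.4, 1.0, 6.9]
opening: 0.001
grasp_force: 3.2
```

Call:
send_rows --deltas "2 0 0 0 0;2 0 0 0 0;2 0 0 0 0;0 0 0 0 0"

```text
time: 12.97
position: [0.4897, -0.1112, 0.1045]
orientation: [0.0, 0.999, 0.037, 0.001]
ft_force: [0.1, 1.4, 5.9]
opening: 0.003
grasp_force: 3.2
```

Call:
send_rows --deltas "2 0 0 0 0;2 0 0 0 0;2 0 0 0 0;0 0 0 0 0"

```text
time: 13.3
position: [0.4957, -0.1108, 0.1045]
orientation: [0.0, 0.999, 0.037, 0.001]
ft_force: [-0.3, 1.4, 6.0]
opening: -0.005
grasp_force: 3.2
```

Call:
send_rows --deltas "2 0 0 0 0;2 0 0 0 0;1 0 0 0 0;0 0 0 0 0;0 0 0 0 0;0 0 0 0 0;0 0 0 0 0"

```text
time: 13.88
position: [0.5005, -0.1104, 0.1044]
orientation: [0.0, 0.999, 0.037, 0.001]
ft_force: [1.2, 1.6, 4.8]
opening: -0.001
grasp_force: 2.6
```

Call:
send_rows --deltas "0 0 -8 0 0;0 0 -20 0 0;0 0 -30 0 0;-30 0 -20 0 0;-35 0 0 0 0;-35 0 0 0 0;0 0 0 0 0;0 0 0 0 0"

```text
time: 14.55
position: [0.3986, -0.1175, 0.1816]
orientation: [-0.0, 0.999, 0.036, -0.0]
ft_force: [-0.0, -0.5, 1.0]
opening: -0.0
grasp_force: 0.0
```

Run:
```python
from h import *
im,r=rollers(box=(265,215,427,318))
for o in r: print(*o)
cv2.imwrite('pics/t2.png',cv2.resize(im[190:350,140:460],None,fx=2.5,fy=2.5)); cv2.imwrite('pics/s2.png',im)
print(manip.state()['joints']); show()
```

```text
[478.02960205  51.92694855] [478.04444537  52.37013718] 0.9577939883234707 (22.139678955078125, 59.82853317260742) 496
[500.30328369 -24.626791  ] [500.95652265 -25.17013968] 1.7985418266127386 (20.4623966217041, 59.70635986328125) 425
[ 491.73754883 -110.85168457] [ 491.74770782 -111.18723333] 4.487138973115238 (20.531217575073242, 61.20841598510742) 435
[ 444.22393799 -139.35218811] [ 442.43836583 -145.10244638] 12.745950498140775 (33.69145965576172, 50.92438507080078) 343
[-4.76191983e-01 -1.66246677e-01  2.16172161e+00  2.64667673e-05
  1.14488427e+00  1.02173275e+00]
14.6 [ 400.1 -117.9  182.3] yaw 4.17 F [ 1.14 -0.21  0.32] 0.0004765284643777731
```

View pics/t2.png

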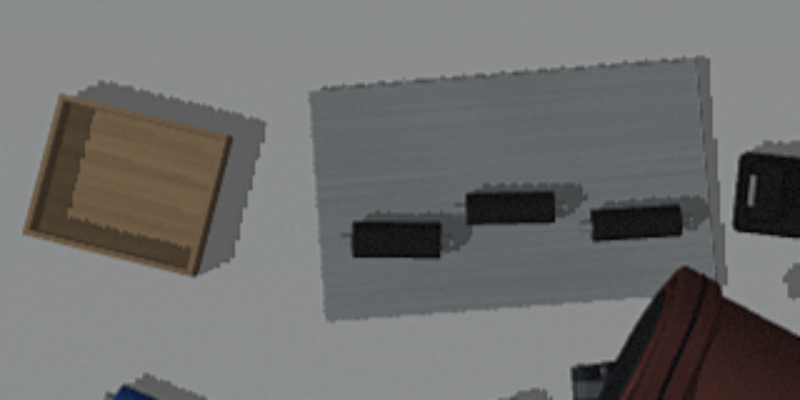

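The crop shows the left roller rocked back to where it started, at (397,240) in the crop. The other two stayed where they were rolled, at (511,207) and (637,222). So the left one is the rocker. I'll turn the gripper 90° to grasp across it.

Call:
send_rows --deltas "0 0 0 -0.12 0.3;0 0 0 -0.12 0.6;0 0 0 -0.12 0.6;0 0 0 -0.12 0.6;0 0 0 -0.12 0.6;0 0 0 -0.12 0.6;0 0 0 -0.12 0.6;0 0 0 -0.12 0.6;0 0 0 -0.12 0.6;0 0 0 -0.12 0.6;0 0 0 -0.12 0.6;0 0 0 -0.12 0.6"

```text
time: 15.6
position: [0.4017, -0.118, 0.1823]
orientation: [0.0, 0.725, 0.689, 0.0]
ft_force: [0.2, -0.4, 0.6]
opening: 0.599
grasp_force: 0.0
```

Call:
send_rows --deltas "0 0 0 -0.075 0.6;0 0 0 0 0.6;0 0 0 0 0.6"

```text
time: 15.85
position: [0.4012, -0.1179, 0.1821]
orientation: [0.0, 0.701, 0.713, 0.0]
ft_force: [0.2, -0.4, -0.6]
opening: 0.599
grasp_force: 0.0
```

```bash
python3 -c "
from h import *
to(478,52,50,91)"
```

```text
15.85 [ 401.2 -117.9  182.1] yaw 90.91 F [ 0.15 -0.43 -0.55] 0.5987043669476761
tool dx dy 168.7 79.5 dz 59.1 turn -0.002
```

Call:
send_rows --deltas "28 13 0 0 0.6;28 13 0 0 0.6;28 13 0 0 0.6;28 13 0 0 0.6;28 13 0 0 0.6;28.7 14.5 10 0 0.6;0 0 25 0 0.6;0 0 22 0 0.6;0 0 0 0 0.6;0 0 0 0 0.6;0 0 0 0 0.6"

```text
time: 16.77
position: [0.4775, 0.0522, 0.1258]
orientation: [0.0, 0.701, 0.713, 0.0]
ft_force: [0.3, -0.0, 0.7]
opening: 0.601
grasp_force: 0.0
```

Run:
```python
from h import *
to(478,52,13,91)
im=optics.get_image('wrist'); cv2.imwrite('pics/w3.png',im)
```

```text
16.77 [477.5  52.2 125.8] yaw 90.96 F [ 0.35 -0.    0.68] 0.6010622719668826
tool dx dy -0.2 0.5 dz 39.8 turn -0.001
```

View pics/w3.png

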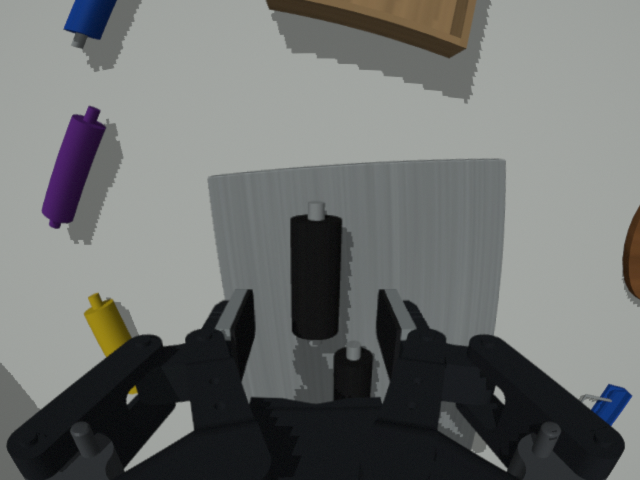

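The wrist view shows the left roller at (316,275), centred between the open fingers at (240,320) and (395,320). I'll descend and grip.

Call:
send_rows --deltas "0 0.4 14 0 0.6;0 0 14 0 0.6;0 0 9 0 0.6;0 0 3 0 0.6;0 0 0 0 0.6;0 0 0 0 0.45"

```text
time: 17.32
position: [0.4777, 0.0522, 0.0857]
orientation: [0.0, 0.701, 0.713, 0.0]
ft_force: [-0.2, -0.8, -0.3]
opening: 0.473
grasp_force: 0.0
```

Call:
send_rows --deltas "0 0 0 0 0.4;0 0 0 0 0.36;0 0 0 0 0.33;0 0 0 0 0.3;0 0 0 0 0.27;0 0 0 0 0.2;0 0 0 0 0.1;0 0 0 0 0;0 0 0 0 0;0 0 0 0 0" --force 25

```text
time: 18.15
position: [0.4775, 0.0523, 0.0854]
orientation: [0.0, 0.701, 0.713, 0.0]
ft_force: [-1.9, -0.9, 6.1]
opening: 0.28
grasp_force: 24.5
```

Call:
send_rows --deltas "0 0 -3 0 0;0 0 -8 0 0;0 0 -20 0 0;0 0 -25 0 0;0 0 -14 0 0;0 0 0 0.1 0;0 0 0 0.11 0;0 0 0 0 0;0 0 0 0 0"

```text
time: 18.9
position: [0.477, 0.0524, 0.1551]
orientation: [-0.0, 0.771, 0.637, -0.0]
ft_force: [-0.1, -0.3, -0.9]
opening: 0.283
grasp_force: 24.6
```

```bash
python3 -c "
from h import *
to(512,235,20,79)"
```

```text
18.9 [477.   52.4 155.1] yaw 79.18 F [-0.06 -0.34 -0.92] 0.28295763183625433
tool dx dy 186.0 0.1 dz 62.1 turn 0.003
```

Call:
send_rows --deltas "12 0 0 0 0;24 0 0 0 0;30 0 0 0 0;30 0 0 0 0;30 0 0 0 0;30 0 0 0 0;20 0 0 0 0;10 0 0 0 0;0 0 0 0 0;0 0 0 0 0;0 0 15 0 0;0 0 10 0 0"

```text
time: 19.9
position: [0.5126, 0.2337, 0.1295]
orientation: [0.0, 0.772, 0.636, -0.0]
ft_force: [-0.7, -0.0, -0.8]
opening: 0.279
grasp_force: 24.6
```

Run:
```python
from h import *
to(512,235,20,79)
im=optics.get_image('wrist'); cv2.imwrite('pics/w4.png',im); show()
```

```text
19.9 [512.6 233.7 129.5] yaw 78.97 F [-0.65 -0.02 -0.83] 0.27863784087076926
tool dx dy 1.1 -0.8 dz 36.5 turn -0.001
19.95 [511.  233.2 126.9] yaw 78.94 F [-2.54 -0.61 -2.08] 0.2821342843468493
```

View pics/w4.png

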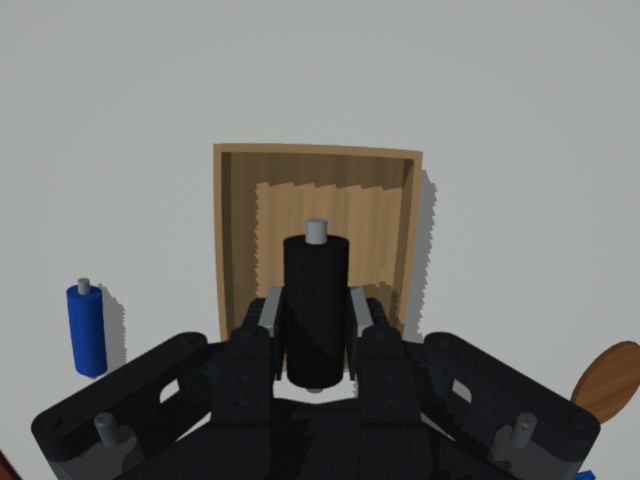

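The wrist view shows the roller at (316,310), held over the tray and centred between its side walls at x of about 225 and 410. I'll lower it.

Call:
send_rows --deltas "1 0 12 0 0;0 0 14 0 0;0 0 12 0 0;0 0 6 0 0;0 0 2 0 0;0 0 1 0 0;0 0 0 0 0;0 0 0 0 0"

```text
time: 20.62
position: [0.5134, 0.2361, 0.0836]
orientation: [0.0, 0.772, 0.636, 0.001]
ft_force: [-0.2, 0.3, -1.2]
opening: 0.283
grasp_force: 24.7
```

Call:
send_rows --deltas "0 0 1 0 0;0 0 1 0 0;0 0 1 0 0;0 0 0 0 0;0 0 0 0 0;0 0 0 0 0"

```text
time: 21.12
position: [0.5129, 0.2359, 0.08]
orientation: [-0.0, 0.772, 0.636, 0.0]
ft_force: [0.1, 1.0, -0.8]
opening: 0.276
grasp_force: 24.7
```

Call:
send_rows --deltas "0 0 0.5 0 0;0 0 0 0 0;0 0 0 0 0"

```text
time: 21.37
position: [0.513, 0.236, 0.0795]
orientation: [0.0, 0.772, 0.636, 0.0]
ft_force: [-0.6, 0.7, -0.7]
opening: 0.281
grasp_force: 24.8
```

Call:
send_rows --deltas "0 0 0.3 0 0.3;0 0 0 0 0.32;0 0 0 0 0.36;0 0 0 0 0.4;0 0 0 0 0.45;0 0 0 0 0.45;0 0 0 0 0.45;0 0 -5 0 0.45;0 0 -15 0 0.45;0 0 -30 0 0.45;0 0 -30 0 0.45;0 0 -30 0 0.45"

```text
time: 22.37
position: [0.5125, 0.2358, 0.1904]
orientation: [-0.0, 0.772, 0.636, -0.0]
ft_force: [-0.2, 0.3, -0.3]
opening: 0.453
grasp_force: 0.0
```

Call:
send_rows --deltas "-10 -30 0 0 0.45;-10 -30 0 0 0.45;-10 -30 0 0 0.45;0 0 0 0 0.45;0 0 0 0 0.45;0 0 0 0 0.45"

```text
time: 22.87
position: [0.4196, 0.2239, 0.19]
orientation: [0.0, 0.772, 0.636, 0.001]
ft_force: [0.6, 0.5, -0.4]
opening: 0.452
grasp_force: 0.0
```

Run:
```python
from h import *
show(); im=optics.get_image('side'); cv2.imwrite('pics/s5.png',im)
```

```text
22.87 [419.6 223.9 190. ] yaw 79.01 F [ 0.62  0.47 -0.38] 0.45153026933146084
```

View pics/s5.png

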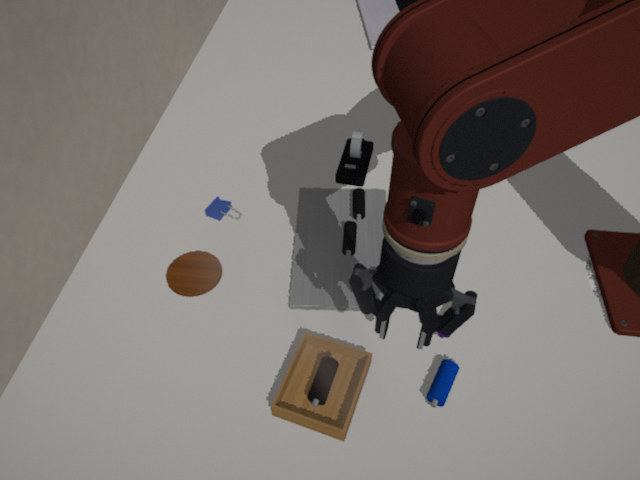

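The side view shows the rocker lying flat in the tray at (323,380) and the two true rollers on the plate at (350,238) and (358,203). The bystanders haven't moved and the arm is clear.

```bash
python3 -c "
from h import *
print(order.hand_in())"
```

```text
the job is handed in; nothing more can be done
None
```

I rolled all three rollers: the left one rocked (it lifted the finger about 2.6 mm) and now lies in the reject tray, the other two ran true and stayed on the plate, and the job is handed in (no verdict was returned).

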